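Proof-pull a pin-loaded coupon on the spring gauge

ROBOT

A 6-joint arm with a two-finger parallel gripper is mounted at the origin on a cart in front of the work surface, level with it; the furniture and walls round the work are solid. World frame = base frame: x ahead of the robot, y to its left, z up, the work surface at z = 0. Lengths are in m, angles in rad, forces in N, time in s.
With the tool pointing down it reaches from about 0.375 to 0.975 m from the base axis. Payload 3.8 kg.
Tool frame: the origin (TCP) lies midway between the tips of the shut fingers; the grasp point (between the pads) lies 19 mm behind it; z points along the fingers, y is the line along which they close (so a half turn about z gives the same grasp; the last joint's range is limited). The gripper opens to 85 mm and grips with 20 to 120 N. Pads are 22 mm wide; open, the fingers measure 114 mm over their backs; the gripper's body (76 mm by 85 mm) begins 54 mm behind the grasp point. The pads swing forward as they close: fully open they stand 13 mm farther back than shut.
Start: joints at [1.145, 0.264, 1.604, -0, 1.274, -0.037], TCP at [0.256, 0.625, 0.231] pointing down, gripper open.
Joint ranges: [-2.63, 2.63], [-0.94, 2.18], [0.31, 2.57], [-1.31, 4.45], [0, 2.66], [-2.55, 2.55]. Speed limits (rad/s): [2.57, 2.57, 3.14, 3.14, 3.14, 3.14].

INTERFACE

Orientations are given as a rotation vector (axis times angle).
In Python, from workcell import bot, cams gives the robot as it stands.
- The arm moves only by the tool play_rows, never from a script. Its argument "rows" is a list of rows, each a list of 2 entries, a list of its own where there are three numbers: the shift along the tool's x, y, z scaled (see below), then the turn, a rotation vector about the tool's x, y, z scaled (see below). A call has 1 to 20 rows; each row is the pose to reach, as a shift and turn from the pose commanded when the call began, along the tool's axes at that moment; what a row does not reach only later rows make up. The controller multiplies each number of a shift by 250 mm and each number of a turn by 45 degrees. A row lasts 1/12 s, in which the tool goes at most 41.7 mm and 7.16 degrees, less where a joint would pass 70% of its speed; a pose out of reach is approached as far as the arm can. A call with a number of a shift or a turn outside -1 to 1 is refused whole. A call with a gripper value outside its range is refused whole. "claw" is the opening, from -1 (shut) to 1 (fully open), set as the call begins (left out, the last holds). The fingers move at their own pace and stop on an object; "newtons" is the grip in N (left out, the last holds). Time passes only in rows, so rows that repeat a pose let the fingers close. It gives the time, the measured TCP pose, the force, the opening and the grip force at its end, in the units of the state.
- bot.read_state(): the state, without advancing time (a new reading comes with each control period).
- cams.read_camera(name): name is "scene" or "top"; returns a dict with "image" (480x640x3 uint8, red, green, blue), "K" (3x3 intrinsics, pixels), "T" (4x4, takes a point from camera to world coordinates). Camera axes: x right, y down, z forward; pixel columns grow to the right and rows downward; lengths in m; the calibration is good to about 2 mm. A picture is of the moment at which its call begins. There is no depth.
- bot.finish_job(): hands the job in; it is judged then, once.
The state is a dict: "time": time; "q": joint angles; "joint_vel": joint speeds; "joint_torque": joint torques, N m; "tool_pos": TCP position; "tcp_rot": TCP orientation; "wrist_force": force on the tool from outside, world axes, zero at the start; "torque": the same for the moment, N m; "width": opening from 0.0 (shut) to 1.0 (fully open); "grip_force": force on a finger pad.
Only numpy, scipy, OpenCV 4.12 (cv2) and the standard library are available. Lean on these libraries where they do the work, as an engineer would, in place of code of your own. Each camera call takes 0.05 s, during which the arm holds its last target. There are 200 camera calls.

TASK

Proof-load the test coupon on the bench spring gauge: drop the hole in its tab over the gauge's upright pin until it lies flat on the slide, then, holding the coupon by its other tab, draw the slide straight out by the coupon alone until the pointer stands level with the red set mark, without running past the mark. Keep the pointer there for at least two seconds and finish the program while still holding the load at the mark; leave the red mark and the other things on the bench alone.

Things in the scene. Friction and masses are not known exactly. Their poses are not given: they have to be found in the camera images.
- coupon: the flat test coupon, loose, lying flat on the bench: 180 x 30 x 10 mm, 80 g, two grey end tabs (each 44 x 30 x 10 mm) joined by a thinner black fibre strip (20 mm wide, 5 mm thick). Origin: centre of its underside; x runs along its length from the plain grip tab (-x end, with fine cross lines) to the tab with the hole (+x end), z up
- coupon_hole (a point): centre of the 13 mm through hole in the coupon's +x tab, at the underside; 70 mm from the coupon's origin along +x
- coupon_grip (a point): middle of the plain grip tab, 30 mm wide across the coupon's y, half way up its thickness (5 mm above the underside); 70 mm from the coupon's origin along -x, 140 mm from the hole. On the pin this end overhangs, so it droops if let go
- gauge: the spring pull gauge, bolted down: dark base plate 250 x 110 x 10 mm, blue spring housing (65 mm high) at its far end, scale rail (47 mm high) along its right side. Origin: on its centre line at bench level; the slide is drawn out along its -x, roughly towards the robot. The base ends 120 mm from the origin on -x; beyond it the coupled coupon's grip tab hangs free, 50 mm above the bench
- gauge_slide: the slide: a steel crosshead 40 x 62 x 26 mm with an upright steel pin near its front, on rods that come out of the blue housing. It travels 0 to 80 mm along the gauge's -x; a spring pulls it home with 4 N at home and 1.5 N more for each 10 mm drawn. Its frame is parallel to the gauge's
- pin_seat (a point): foot of the upright pin, on the slide's flat top face (47 mm above the bench). The pin is 10 mm thick and 24 mm tall, the top 6 mm tapering to 4 mm; the coupon's underside rests on this face. At home it is 12 mm from the gauge's origin along the gauge's -x. The blue housing begins 33 mm behind the pin (+x) when the slide is home
- pointer (a point): tip of the black pointer needle on the slide, over the white scale; moves with the slide; at home it is 12 mm from the gauge's origin along the gauge's -x. Its axes are parallel to the gauge's
- red_mark (a point): the line of the red set mark, a clip on the scale rail, 38 to 66 mm along the gauge's -x from the pointer's home. The pointer is level with it when both have the same x in the gauge's frame; the axes are parallel to the gauge's
- resin_tub: bystander: white tub with a red lid, 68 mm across, 70 mm tall; origin at the centre of its underside
- pull_head: bystander: steel pull head, 50 x 50 x 10 mm plate with a 20 mm stud upright on it, 42 mm tall; origin at the centre of its underside
- mixing_cup: bystander: empty white plastic cup, 60 mm across, 64 mm tall, 30 g; origin at the centre of its underside

How it is judged:
By the outcome, as a careful person would: the job done as asked, in the order asked, and still so for the second after the job is handed in, while the arm keeps its last pose, push and grip.
It also fails if it takes over 61 s, if anything falls off the work surface, if the arm or the gripper's body presses on something with over 40 N, if the wrist force passes 120 N, or if a joint passes its speed limit or range.

## Working session

There is one attempt and no reset: what is moved stays moved. The work goes in short steps, Python scripts to look and compute and a tool call to move; the robot and the scene stay as the last step left them, time stands still between calls to the robot, and variables do not carry over. Pictures are saved under pics/ and viewed, at most 10 in all, crops included, and the job is handed in when it is done.

Besides the shell and the picture viewer there is one more tool, called as name(argument=value, ...) on one line, values as JSON. play_rows: Moves the arm, as the interface text tells. Its arguments: {"type":"object","properties":{"rows":{"type":"array","items":{"type":"array"}},"claw":{"type":"number"},"newtons":{"type":"number"}},"required":["rows"]}

```bash
mkdir -p pics; ls
python3 - <<'E'
from workcell import bot,cams
import cv2,numpy as np
s=bot.read_state();print({k:np.round(v,3) for k,v in s.items()})
for n in("scene","top"):
    d=cams.read_camera(n);cv2.imwrite(f"pics/{n}0.png",d["image"][:,:,::-1]);print(n,d["K"].round(1).tolist(),d["T"].round(4).tolist())
E
```

```text
pics
{'time': np.float64(0.0), 'q': array([ 1.145,  0.265,  1.605, -0.   ,  1.274, -0.037]), 'joint_vel': array([0.001, 0.   , 0.   , 0.002, 0.001, 0.   ]), 'joint_torque': array([ 1.0000e-03, -5.1511e+01, -3.6731e+01,  0.0000e+00,  1.3000e-02,
       -0.0000e+00]), 'tool_pos': array([0.256, 0.624, 0.23 ]), 'tcp_rot': array([-6.070e-01, -3.082e+00,  3.000e-03]), 'wrist_force': array([-0.591, -0.495, -0.151]), 'torque': array([-0.015,  0.018,  0.013]), 'grip_force': np.float64(0.0), 'width': np.float64(1.001)}
scene [[433.6, 0.0, 315.8], [0.0, 433.6, 243.3], [0.0, 0.0, 1.0]] [[0.4875, -0.4687, 0.7367, -0.077], [-0.8731, -0.2663, 0.4084, -0.0959], [0.0048, -0.8423, -0.539, 0.5526], [0.0, 0.0, 0.0, 1.0]]
top [[442.2, 0.0, 328.6], [0.0, 442.2, 238.7], [0.0, 0.0, 1.0]] [[0.0174, -0.9902, 0.1386, 0.4493], [-0.9998, -0.0157, 0.0132, 0.2403], [-0.0109, -0.1388, -0.9903, 0.9009], [0.0, 0.0, 0.0, 1.0]]
```

View pics/top0.png

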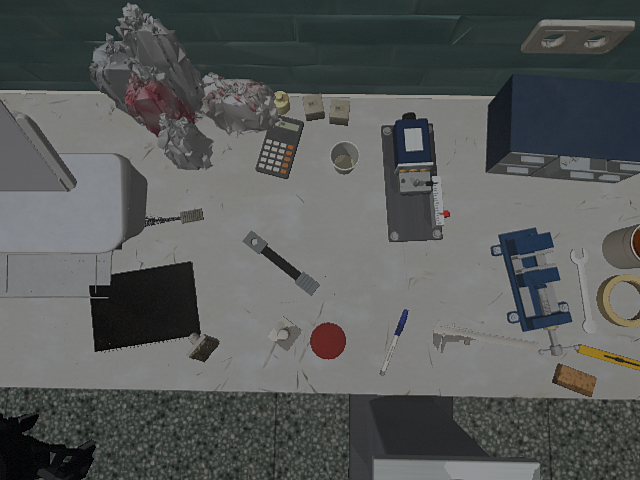

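View pics/scene0.png

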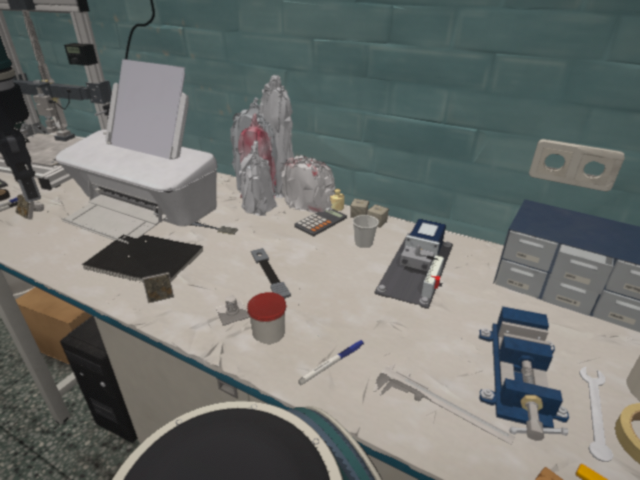

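The top view shows the coupon from its hole tab at (255,242) to its grip tab at (308,284). The gauge is at about (412,180), with its pin near (418,180) and the red clip near (446,214). The tub is at (328,341), the pull head at (283,333) and the cup at (344,157). Next I'll enlarge the crops and extract contours.

```bash
cat > h.py <<'E'
import cv2,numpy as np
from workcell import bot,cams
def ray(d,uv,z):
    r=d["T"][:3,:3]@np.linalg.solve(d["K"],[uv[0],uv[1],1.]);o=d["T"][:3,3]
    return o+r*(z-o[2])/r[2]
def proj(d,p):
    c=d["T"][:3,:3].T@(np.array(p)-d["T"][:3,3]);c=d["K"]@c;return c[:2]/c[2]
def crop(d,x,y,w,h,k): return cv2.resize(d["image"][y:y+h,x:x+w,::-1],None,fx=k,fy=k,interpolation=cv2.INTER_CUBIC)
E
python3 - <<'E'
from h import *
d=cams.read_camera("top")
a=crop(d,380,108,66,140,4.2); b=crop(d,236,225,90,75,5)
c=cams.read_camera("scene"); e=crop(c,370,210,90,100,4)
W=np.zeros((600,800,3),np.uint8)
W[:a.shape[0],:a.shape[1]]=a; W[:375,300:750]=b
cv2.imwrite("pics/c1.png",W);cv2.imwrite("pics/c2.png",cv2.resize(crop(c,370,210,90,100,1),None,fx=6,fy=6,interpolation=2))
hsv=cv2.cvtColor(d["image"],cv2.COLOR_RGB2HSV)
# gauge base: dark, coupon strip: dark
m=(hsv[...,2]<95).astype(np.uint8)
for nm,(x,y,w,h) in dict(base=(376,105,74,142),coup=(236,225,90,75)).items():
    s=np.zeros_like(m);s[y:y+h,x:x+w]=m[y:y+h,x:x+w]
    cs,_=cv2.findContours(s,0,2);k=max(cs,key=cv2.contourArea);r=cv2.minAreaRect(k);bp=cv2.boxPoints(r)
    z=.01 if nm=="base" else .005
    print(nm,r,[ray(d,p,z).round(4).tolist() for p in bp])
red=((hsv[...,1]>150)&((hsv[...,0]<8)|(hsv[...,0]>172))).astype(np.uint8)
ys,xs=np.nonzero(red[200:230,435:460]);print("red",xs.min()+435,xs.max()+435,ys.min()+200,ys.max()+200)
E
```

```text
base ((411.68292236328125, 176.37960815429688), (128.9613494873047, 55.82946014404297), 86.07408905029297) [[0.8422, 0.1494, 0.01], [0.8522, 0.0317, 0.01], [0.5776, 0.0182, 0.01], [0.5679, 0.1311, 0.01]]
coup ((281.0819091796875, 262.4800109863281), (87.61687469482422, 14.403177261352539), 38.395164489746094) [[0.5674, 0.4291, 0.005], [0.5911, 0.4117, 0.005], [0.4821, 0.2683, 0.005], [0.4592, 0.2858, 0.005]]
red 440 448 211 217
```

View pics/c1.png

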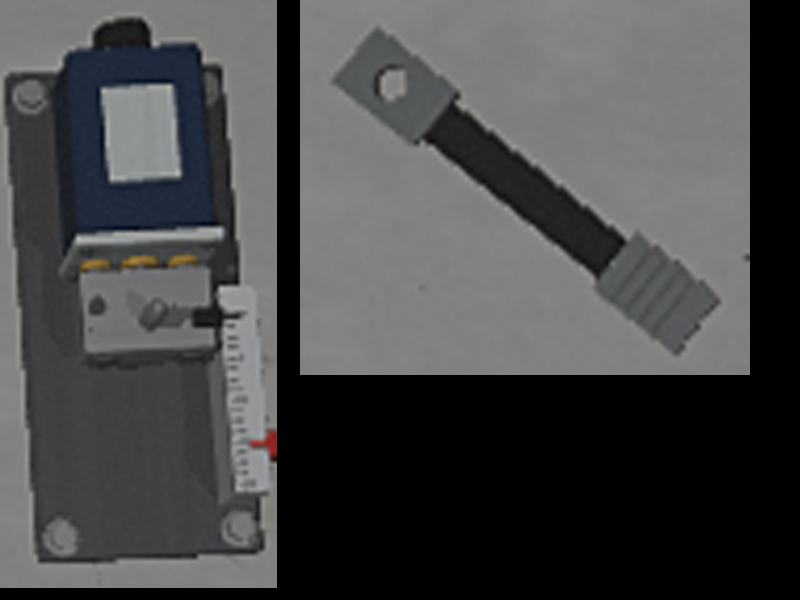

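View pics/c2.png

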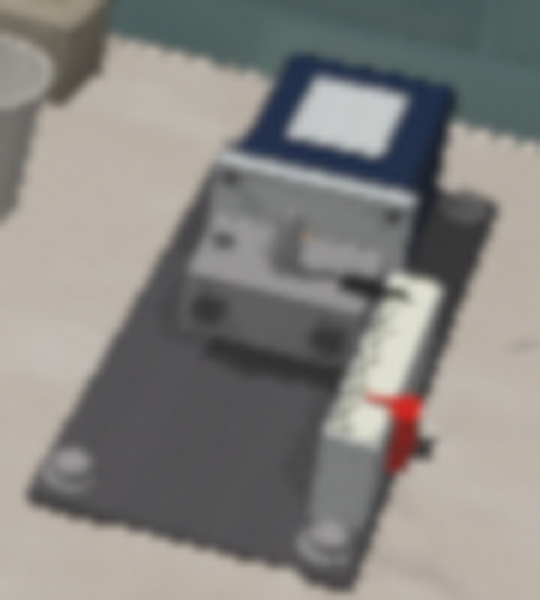

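The base corners are clear in c1, full image: near (389.5,241.3) and (442.4,239), far (381.4,125.6) and (432.4,124.2). The hole is at (254,241.6), the grip tab centre at (307.6,283.4), the red line at (440,213.5) and the pointer tip at (437,183.5). c2 confirms the pin and the red clip.

```bash
cat >> h.py <<'E'
from scipy.spatial.transform import Rotation as R
def plan(p,R1,s=None):
    s=s or bot.read_state();R0=R.from_rotvec(s["tcp_rot"])
    sh=R0.inv().apply(np.array(p)-s["tool_pos"])/.25
    rv=(R0.inv()*R1).as_rotvec()/(np.pi/4)
    print("shift",sh.round(4).tolist(),"turn",rv.round(4).tolist())
def down(yh): # tool down, tool y heading yh
    y=np.array([np.cos(yh),np.sin(yh),0]);z=np.array([0,0,-1.]);return R.from_matrix(np.c_[np.cross(y,z),y,z])
E
python3 - <<'E'
from h import *
d=cams.read_camera("top");c=cams.read_camera("scene")
nl,nr,fl,fr=[ray(d,p,.01)[:2] for p in [(389.5,241.3),(442.4,239),(381.4,125.6),(432.4,124.2)]]
print("len/wid",np.linalg.norm(fl-nl),np.linalg.norm(fr-nr),np.linalg.norm(nl-nr))
u=(fl+fr-nl-nr);u/=np.linalg.norm(u);ya=np.arctan2(u[1],u[0]);O=(nl+nr)/2+.12*u
print("gauge",O,np.degrees(ya),np.degrees(np.arctan2(*(nl-nr)[::-1]))-90)
v=np.array([-u[1],u[0]]);f=lambda a,b,z:[*(O+a*u+b*v),z]
for nm,p in dict(seat=f(-.012,0,.047),pintop=f(-.012,0,.071)).items():
    print(nm,np.round(p,4),"top",((proj(d,p)-[380,108])*4.2).round(1),"sceneCrop",((proj(c,p)-[370,210])*6).round(1))
P=ray(d,(437.1,183.5),.05);M=ray(d,(440,213.5),.05)
print("ptr",P,"mark",M,"diff along -x",-(M-P)[:2]@u,"ptr a",(P[:2]-O)@u)
h=ray(d,(254,241.6),.01);g=ray(d,(307.6,283.4),.01);w=h-g
print("hole",h,"grip",g,np.linalg.norm(w),np.degrees(np.arctan2(w[1],w[0])))
th=np.arctan2(w[1],w[0])+np.pi/2
plan([g[0],g[1],.08],down(th))
E
```

```text
len/wid 0.2463455852997832 0.2444018977504503 0.10734990115391584
gauge [0.69362527 0.08305848] 3.8764709268391586 3.4269289492626456
seat [0.6817 0.0822 0.047 ] top [147.6 317.8] sceneCrop [284.4 265.6]
pintop [0.6817 0.0822 0.071 ] top [157.2 304.1] sceneCrop [293.6 207.5]
ptr [0.68178542 0.03960688 0.05      ] mark [0.62161397 0.03495542 0.05      ] diff along -x 0.0603482509986962 ptr a -0.014750327452988415
hole [0.56568207 0.40404565 0.01      ] grip [0.48279941 0.29280339 0.01      ] 0.13872409660214594 53.31151410009573
shift [-1.3431, -0.8825, 0.6039] turn [-0.0009, -0.0007, -1.6798]
```

play_rows(rows=[[[-0.67,-0.44,0],[0,0,-0.84]],[[-0.67,-0.44,0],[0,0,-0.84]],[[-0.67,-0.44,0],[0,0,-0.84]],[[-0.67,-0.44,0],[0,0,-0.84]],[[-0.67,-0.44,0],[0,0,-0.84]],[[-0.67,-0.44,0],[0,0,-0.84]],[[-0.67,-0.44,0],[0,0,-0.84]],[[-0.67,-0.44,0],[0,0,-0.84]]], claw=0.2, newtons=90)

```text
time: 0.97
tool_pos: [0.3694, 0.4592, 0.2315]
tcp_rot: [-0.42, 3.113, 0.001]
wrist_force: [-0.3, 0.3, 0.6]
width: 0.603
grip_force: 0.0
```

Run:
```python
from h import *
plan([.4828,.2928,.08],down(np.radians(143.3)));print(bot.read_state()["width"])
```

```text
shift [-0.2608, -0.7625, 0.6055] turn [0.0007, 0.0004, -0.8428]
0.6032528506804629
```

play_rows(rows=[[[-0.26,-0.76,0.6],[0,0,-0.84]],[[-0.26,-0.76,0.6],[0,0,-0.84]],[[-0.26,-0.76,0.6],[0,0,-0.84]],[[-0.26,-0.76,0.6],[0,0,-0.84]],[[-0.26,-0.76,0.6],[0,0,-0.84]],[[-0.26,-0.76,0.6],[0,0,-0.84]],[[-0.26,-0.76,0.6],[0,0,-0.84]],[[-0.26,-0.76,0.6],[0,0,-0.84]],[[-0.26,-0.76,0.6],[0,0,-0.84]]])

```text
time: 1.72
tool_pos: [0.4826, 0.295, 0.0815]
tcp_rot: [-1.408, 2.808, 0.001]
wrist_force: [0.3, 0.3, 1.0]
width: 0.601
grip_force: 0.0
```

Run:
```python
from h import *
plan([.4828,.2928,.002],down(np.radians(143.3)))
d=cams.read_camera("top");c=cams.read_camera("scene")
W=np.zeros((480,800,3),np.uint8);W[:480,:400]=cv2.resize(crop(d,230,210,100,120,1),(400,480),interpolation=2);W[:480,400:]=cv2.resize(crop(c,220,220,100,120,1),(400,480),interpolation=2)
cv2.imwrite("pics/g1.png",W)
```

```text
shift [0.0066, -0.0061, 0.3178] turn [0.0007, 0.0006, -0.0005]
```

View pics/g1.png

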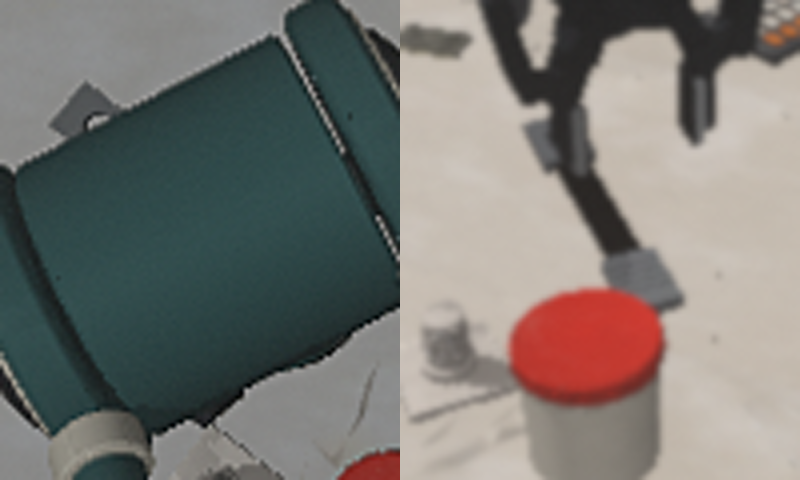

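The fingers straddle the grip tab and line up with it in the scene view (tab at about (381,288) full image). I'll check the tub clearance from the numbers while descending part way.

play_rows(rows=[[[0.006,-0.006,0.2],[0,0,0]],[[0.006,-0.006,0.22],[0,0,0]],[[0.006,-0.006,0.24],[0,0,0]],[[0.006,-0.006,0.24],[0,0,0]]])

```text
time: 2.15
tool_pos: [0.4819, 0.2925, 0.0208]
tcp_rot: [1.411, -2.805, -0.0]
wrist_force: [-0.7, 0.4, 0.0]
width: 0.597
grip_force: 0.0
```

Run:
```python
from h import *
d=cams.read_camera("top")
print("tub",ray(d,(328,341),.07),"head",ray(d,(283,333),.03))
plan([.4828,.2928,.002],down(np.radians(143.3)))
```

```text
tub [0.37579747 0.24922503 0.07      ] head [0.38578512 0.33691383 0.03      ]
shift [0.0007, 0.0004, 0.0801] turn [-0.0003, 0.0012, 0.0022]
```

play_rows(rows=[[[0,0,0.04],[0,0,0]],[[0,0,0.06],[0,0,0]],[[0,0,0.076],[0,0,0]],[[0,0,0.076],[0,0,0]]])

```text
time: 2.53
tool_pos: [0.4825, 0.2914, 0.0017]
tcp_rot: [1.409, -2.807, 0.0]
wrist_force: [-0.6, -0.0, -0.2]
width: 0.603
grip_force: 0.0
```

play_rows(rows=[[[0,0,0],[0,0,0]],[[0,0,0],[0,0,0]],[[0,0,0],[0,0,0]],[[0,0,0],[0,0,0]],[[0,0,0],[0,0,0]],[[0,0,0],[0,0,0]]], claw=-1, newtons=90)

```text
time: 3.03
tool_pos: [0.4835, 0.2918, 0.003]
tcp_rot: [-1.409, 2.807, -0.0]
wrist_force: [-1.0, -0.3, 4.5]
width: 0.313
grip_force: 89.4
```

play_rows(rows=[[[0,0,-0.1],[0,0,0]],[[0,0,-0.2],[0,0,0]],[[0,0,-0.35],[0,0,0]],[[0,0,-0.5],[0,0,0]],[[0,0,-0.5],[0,0,0.3]],[[0,0,-0.5],[0,0,0.3]],[[0,0,-0.5],[0,0,0.3]]])

```text
time: 3.62
tool_pos: [0.4832, 0.2917, 0.128]
tcp_rot: [-1.065, 2.954, 0.0]
wrist_force: [-0.9, 0.1, -0.9]
width: 0.317
grip_force: 89.0
```

Run:
```python
from h import *
ya=np.radians(3.7);u=np.array([np.cos(ya),np.sin(ya)])
p=np.array([.6817,.0822])-.140*u;print(p)
plan([*p,.128],down(ya+np.pi/2));s=bot.read_state();print(s["width"],s["grip_force"],s["wrist_force"])
c=cams.read_camera("scene");cv2.imwrite("pics/l1.png",c["image"][:,:,::-1])
```

```text
[0.54199181 0.07316548]
shift [0.3769, -0.8228, -0.0004] turn [0.0002, 0.0017, 0.7992]
0.3168525022742482 88.97929072380066 [-0.8908276   0.12092833 -0.86113045]
```

View pics/l1.png

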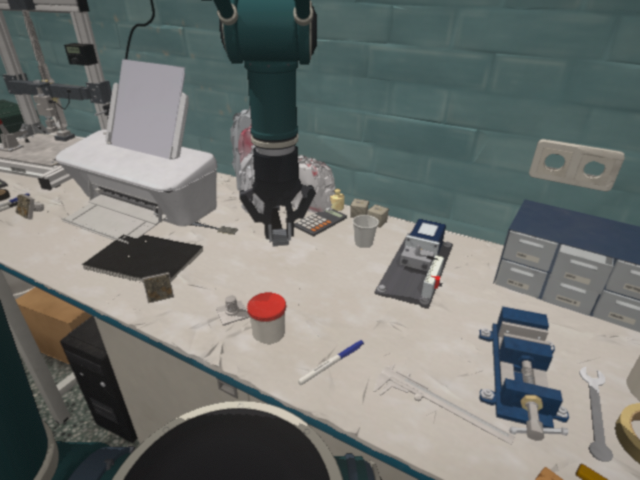

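The coupon is held flat, grip tab at (280,238) in the scene view. I'll carry it to above the pin.

play_rows(rows=[[[0.1,-0.2,0],[0,0,0.25]],[[0.2,-0.42,0],[0,0,0.5]],[[0.3,-0.65,0],[0,0,0.7]],[[0.34,-0.75,0],[0,0,0.8]],[[0.377,-0.823,0],[0,0,0.8]],[[0.377,-0.823,0],[0,0,0.8]],[[0.377,-0.823,0],[0,0,0.8]],[[0.377,-0.823,0],[0,0,0.8]],[[0.377,-0.823,0],[0,0,0.8]],[[0.377,-0.823,0],[0,0,0.8]],[[0.377,-0.823,0],[0,0,0.8]]])

```text
time: 4.58
tool_pos: [0.5418, 0.0744, 0.1269]
tcp_rot: [0.109, -3.139, -0.0]
wrist_force: [0.4, 0.1, -0.8]
width: 0.313
grip_force: 89.1
```

Run:
```python
from h import *
d=cams.read_camera("top");c=cams.read_camera("scene")
W=np.zeros((560,800,3),np.uint8);W[:,:400]=cv2.resize(crop(d,370,100,100,140,1),(400,560),interpolation=2);W[:,400:]=cv2.resize(crop(c,360,170,100,140,1),(400,560),interpolation=2)
cv2.imwrite("pics/p1.png",W)
s=bot.read_state();ya=np.arctan2(*R.from_rotvec(s["tcp_rot"]).as_matrix()[:2,1][::-1])-np.pi/2
u=np.array([np.cos(ya),np.sin(ya)]);print(s["tool_pos"],np.degrees(ya))
for a in (.14,.135,.145):
  h=[*(s["tool_pos"][:2]+a*u),s["tool_pos"][2]+.007]
  print("hole top exp",(proj(d,h)-[370,100])*4,(proj(c,h)-[360,170])*4+[400,0])
```

```text
[0.54203287 0.07426201 0.1271766 ] 3.9510553311366006
hole top exp [212.60759865 283.285153  ] [649.46715825 190.0373709 ]
hole top exp [213.51911538 294.13383338] [647.04429095 194.51012849]
hole top exp [211.6976882  272.45559019] [651.86857164 185.60421851]
```

View pics/p1.png

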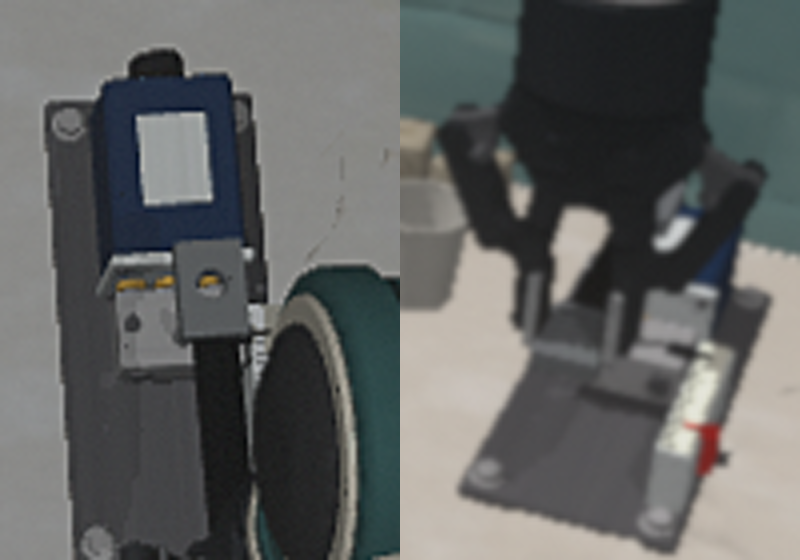

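The hole shows at (212,283) in the left crop, exactly where the grasp model predicts. The pointer position and the base midpoint both put the gauge about 2.4 mm nearer than my first estimate, so the pin is at about (0.679,0.082). I'll go just above the pin top and re-check.

Run:
```python
from h import *
ya=np.radians(3.7);u=np.array([np.cos(ya),np.sin(ya)])
p=np.array([.6792,.082])-.140*u
plan([*p,.078],down(ya+np.pi/2))
g=cv2.cvtColor(cv2.imread("pics/top0.png"),cv2.COLOR_BGR2GRAY);print(g[174:194,402:432])
```

```text
shift [0.0105, -0.0045, 0.1967] turn [0.0001, -0.0003, 0.0056]
[[116 116 114 116 114 115 114 113 113 112 111 112 111 111 111 110 111 112
  109 111 110 110 111 111 109 111 112 115  45  38]
 [113 112 112 112 113 114 113 112 112 112 111 113 112 111 111 111 111 111
  111 110 112 110 109 110 111 110 111 119  43  31]
 [114 114 115 114 113 113 114 114 115 114 114 113 112 114 114 113 111 113
  113 112 111 113 113 111 112 111 113 122  49  30]
 [118 119 117 116 115 115 114 115 104 102 115 114 114 113 113 112 114 112
  113 112 110 111 110 112 110 112 113 123  50  65]
 [101  81 116 118 113 113 113 113  99  99 101 102 114 115 115 115 114 115
  112 113 112 113 112 114 112 113 115 124  52  80]
 [ 67  57  79 117 116 115 114 116 101 102 103 100 104 118  87  83  95 116
  118 115 114 113 112 111 113 112 112 125  65  48]
 [ 57  55  55 103 116 114 114 115 100  98 102 102 104  87  82 110  89  84
  116  84 114 116 116 117 118 108 122 109  58  34]
 [ 60  60  54  97 115 112 112 114 112 101 101 104  81  75  84 121  95  65
   86  76  83  84  85  92  61  51  58  51  34  26]
 [ 54  55  76 114 115 113 112 113 115
[... 763 characters left out ...]
115 115 115 115 114 114
  114 113 113 113 112 112 113 112 114 114 122  55]
 [115 114 115 116 115 116 115 116 115 115 116 115 115 115 116 116 115 115
  116 117 118 117 117 118 119 119 118 119 127  62]
 [120 119 122 119 120 121 120 121 120 119 120 120 118 118 116 119 117 114
  113 111 111 109 106 104 102  92  87  86  85  49]
 [114 111 109 104 102  94  89  86  85  79  72  68  68  66  64  66  66  63
   62  65  66  64  59  53  55  52  57  55  50  42]
 [ 66  62  57  62  60  58  58  55  57  55  54  54  52  52  51  50  52  51
   51  52  45  54  67  65  62  53  46  47  46  82]
 [ 54  65  66  63  54  45  51  54  57  54  56  55  53  57  54  55  52  53
   49  46  42  43  39  41  40  38  38  45  45  87]]
```

Run:
```python
from h import *
d=cams.read_camera("top")
print(ray(d,(417.2,180.7),.071),ray(d,(415.0,184.3),.047))
print(proj(d,(.6792,.082,.071)),proj(d,(.6792,.082,.047)))
```

```text
[0.68104099 0.08269969 0.071     ] [0.6803452  0.08256378 0.047     ]
[417.57409996 181.634215  ] [415.29105885 184.86694863]
```

play_rows(rows=[[[0.01,-0.004,0.06],[0,0,0.006]],[[0.01,-0.004,0.12],[0,0,0.006]],[[0.01,-0.004,0.17],[0,0,0.006]],[[0.01,-0.004,0.19],[0,0,0.006]],[[0.01,-0.004,0.19],[0,0,0.006]],[[0.01,-0.004,0.19],[0,0,0.006]]])

```text
time: 5.23
tool_pos: [0.5398, 0.0722, 0.0796]
tcp_rot: [0.098, -3.139, 0.0]
wrist_force: [0.3, -0.3, -0.3]
width: 0.314
grip_force: 89.1
```

Run:
```python
from h import *
d=cams.read_camera("top");c=cams.read_camera("scene")
W=np.zeros((600,800,3),np.uint8);W[:,:400]=cv2.resize(crop(d,390,145,60,90,1),(400,600),interpolation=2);W[:,400:]=cv2.resize(crop(c,385,210,80,120,1),(400,600),interpolation=2)
cv2.imwrite("pics/p2.png",W)
s=bot.read_state();ya=np.arctan2(*R.from_rotvec(s["tcp_rot"]).as_matrix()[:2,1][::-1])-np.pi/2
u=np.array([np.cos(ya),np.sin(ya)]);h=s["tool_pos"][:2]+.14*u;print(s["tool_pos"],h,np.degrees(ya))
print("hole exp px",proj(d,[*h,s["tool_pos"][2]+.007]),"pintop px",proj(d,(.6792,.082,.071)))
```

```text
[0.5407138  0.07215353 0.0805866 ] [0.68044373 0.08084538] 3.5594792411623866
hole exp px [419.83332617 178.66142054] pintop px [417.57409996 181.634215  ]
```

View pics/p2.png

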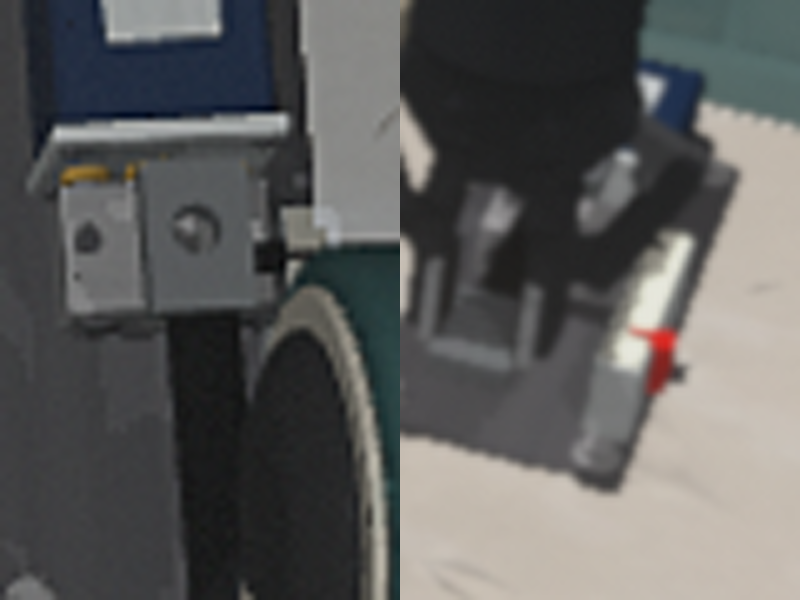

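In the left crop the hole is at (197,228) and the bright pin tip shows through its lower left. The offset is within about 1 mm, so I'll nudge +y 1 mm and ease down.

play_rows(rows=[[[0,0.004,0],[0,0,0]],[[0,0.004,0.01],[0,0,0]],[[0,0.004,0.02],[0,0,0]],[[0,0.004,0.03],[0,0,0]],[[0,0.004,0.04],[0,0,0]],[[0,0.004,0.05],[0,0,0]],[[0,0.004,0.05],[0,0,0]],[[0,0.004,0.05],[0,0,0]]])

```text
time: 6.0
tool_pos: [0.5395, 0.073, 0.0669]
tcp_rot: [0.097, -3.139, 0.0]
wrist_force: [-0.5, -0.0, -1.1]
width: 0.314
grip_force: 89.1
```

Run:
```python
from h import *
F=np.array([(lambda s:[*s["wrist_force"],*s["torque"],*s["tool_pos"]])((cams.read_camera("top"),bot.read_state())[1]) for _ in range(4)]);print(F.mean(0).round(4))
```

```text
[-0.1109 -0.1091 -0.8192  0.001   0.0644 -0.0165  0.5399  0.073   0.0673]
```

play_rows(rows=[[[0,0,0.01],[0,0,0]],[[0,0,0.02],[0,0,0]],[[0,0,0.03],[0,0,0]],[[0,0,0.04],[0,0,0]],[[0,0,0.05],[0,0,0]],[[0,0,0.056],[0,0,0]],[[0,0,0.056],[0,0,0]]])

```text
time: 6.78
tool_pos: [0.5394, 0.0729, 0.0527]
tcp_rot: [0.097, -3.139, 0.0]
wrist_force: [-0.6, 0.3, -1.3]
width: 0.314
grip_force: 89.1
```

Run:
```python
from h import *
F=np.array([(lambda s:[*s["wrist_force"],*s["torque"],*s["tool_pos"]])((cams.read_camera("top"),bot.read_state())[1]) for _ in range(4)]);print(F.mean(0).round(4))
```

```text
[-0.0638  0.5613 -0.7157 -0.0229  0.071  -0.004   0.5398  0.073   0.0532]
```

play_rows(rows=[[[0,0,0.004],[0,0,0]],[[0,0,0.007],[0,0,0]],[[0,0,0.01],[0,0,0]],[[0,0,0.01],[0,0,0]]])

```text
time: 7.32
tool_pos: [0.5398, 0.073, 0.0507]
tcp_rot: [0.097, -3.14, 0.0]
wrist_force: [-0.1, 0.0, -1.1]
width: 0.315
grip_force: 89.1
```

play_rows(rows=[[[0,0,0.002],[0,0,0]],[[0,0,0.004],[0,0,0]],[[0,0,0.004],[0,0,0]]])

```text
time: 7.57
tool_pos: [0.5399, 0.073, 0.0498]
tcp_rot: [-0.097, 3.14, 0.0]
wrist_force: [-1.1, 0.5, 0.1]
width: 0.313
grip_force: 89.2
```

Run:
```python
from h import *
F=np.array([(lambda s:[*s["wrist_force"],*s["torque"],*s["tool_pos"]])((cams.read_camera("top"),bot.read_state())[1]) for _ in range(4)]);print(F.mean(0).round(4))
```

```text
[-0.5965  0.0498 -0.5761 -0.0279  0.0288 -0.0444  0.5399  0.073   0.0499]
```

play_rows(rows=[[[0,0,0.002],[0,0,0]],[[0,0,0.004],[0,0,0]],[[0,0,0.004],[0,0,0]],[[0,0,0.004],[0,0,0]]])

```text
time: 8.1
tool_pos: [0.5399, 0.073, 0.0488]
tcp_rot: [-0.097, 3.14, 0.0]
wrist_force: [-0.4, -0.3, 0.3]
width: 0.314
grip_force: 89.3
```

Run:
```python
from h import *
F=np.array([(lambda s:[*s["wrist_force"],*s["torque"],*s["tool_pos"]])((cams.read_camera("top"),bot.read_state())[1]) for _ in range(4)]);print(F.mean(0).round(4))
d=cams.read_camera("top")
g=cv2.cvtColor(d["image"],cv2.COLOR_RGB2GRAY);print(g[174:194,408:448].tolist())
```

```text
[-0.306   0.2774  0.4926 -0.0007 -0.0122 -0.06    0.5399  0.073   0.0489]
[[83, 90, 90, 91, 89, 89, 90, 88, 89, 89, 90, 89, 89, 88, 90, 86, 78, 75, 118, 119, 121, 124, 51, 40, 48, 44, 45, 42, 32, 144, 141, 138, 137, 138, 138, 137, 139, 139, 138, 139], [77, 91, 92, 91, 90, 89, 92, 91, 90, 90, 91, 90, 90, 91, 90, 87, 80, 76, 119, 119, 120, 127, 46, 33, 30, 22, 40, 42, 37, 140, 139, 137, 138, 139, 140, 139, 140, 140, 139, 139], [79, 90, 91, 91, 90, 90, 91, 90, 91, 89, 91, 90, 89, 89, 91, 90, 83, 77, 122, 121, 121, 129, 52, 30, 162, 163, 162, 160, 157, 160, 158, 158, 142, 139, 140, 141, 141, 141, 140, 139], [69, 89, 91, 90, 90, 91, 91, 90, 91, 91, 91, 90, 91, 91, 90, 89, 80, 78, 122, 121, 121, 132, 53, 71, 168, 167, 164, 163, 163, 160, 159, 160, 155, 143, 142, 144, 142, 141, 141, 141], [66, 90, 93, 91, 90, 83, 91, 94, 92, 92, 91, 93, 91, 92, 91, 89, 83, 78, 122, 122, 120, 133, 59, 85, 138, 161, 158, 158, 158, 158, 158, 158, 158, 141, 142, 140, 141, 141, 140, 141], [67, 91, 91, 91, 101, 85, 74, 74, 64, 65, 78, 66, 92, 93, 92, 92, 83, 76, 122, 123, 122, 134, 68, 51, 155, 164, 160, 158, 157
[... 1776 characters left out ...]
51, 54, 39, 38, 32, 71, 77, 144, 144, 140, 140], [87, 71, 91, 92, 90, 91, 90, 91, 89, 90, 90, 90, 91, 90, 90, 90, 89, 75, 71, 67, 96, 83, 50, 41, 44, 41, 42, 39, 40, 40, 41, 39, 40, 40, 36, 36, 71, 147, 151, 148], [63, 68, 90, 91, 91, 90, 90, 91, 90, 90, 90, 90, 90, 89, 91, 90, 94, 53, 47, 53, 55, 44, 37, 41, 45, 48, 47, 47, 46, 44, 47, 47, 46, 48, 42, 43, 36, 75, 73, 68], [49, 70, 91, 92, 91, 89, 89, 90, 91, 88, 91, 91, 91, 90, 89, 92, 98, 51, 47, 45, 40, 41, 40, 44, 47, 47, 48, 49, 47, 50, 49, 50, 47, 50, 48, 48, 44, 41, 34, 22], [44, 71, 94, 94, 92, 93, 91, 92, 92, 92, 93, 92, 93, 95, 95, 96, 100, 42, 32, 38, 39, 39, 41, 39, 47, 47, 50, 51, 52, 52, 52, 51, 49, 51, 52, 53, 50, 49, 52, 32]]
```

The pin stands through the hole and the moments show the coupon resting on the slide. I'll take off about 0.4 mm of press and draw 45 mm.

play_rows(rows=[[[0.005,0,-0.0015],[0,0,0]],[[0.02,0,-0.0015],[0,0,0]],[[0.04,0,-0.0015],[0,0,0]],[[0.06,0,-0.0015],[0,0,0]],[[0.08,0,-0.0015],[0,0,0]],[[0.1,0,-0.0015],[0,0,0]],[[0.12,0,-0.0015],[0,0,0]],[[0.14,0,-0.0015],[0,0,0]],[[0.16,0,-0.0015],[0,0,0]],[[0.175,0,-0.0015],[0,0,0]],[[0.18,0,-0.0015],[0,0,0]],[[0.18,0,-0.0015],[0,0,0]]])

```text
time: 9.35
tool_pos: [0.4995, 0.0705, 0.0512]
tcp_rot: [-0.097, 3.13, 0.001]
wrist_force: [9.9, 0.9, -1.4]
width: 0.313
grip_force: 89.0
```

Run:
```python
from h import *
F=np.array([(lambda s:[*s["wrist_force"],*s["torque"],*s["tool_pos"]])((cams.read_camera("top"),bot.read_state())[1]) for _ in range(4)]);print(F.mean(0).round(4))
d=cams.read_camera("top");c=cams.read_camera("scene")
W=np.zeros((600,800,3),np.uint8);W[:,:400]=cv2.resize(crop(d,400,170,60,90,1),(400,600),interpolation=2);W[:,400:]=cv2.resize(crop(c,395,230,60,90,1),(400,600),interpolation=2)
cv2.imwrite("pics/q1.png",W)
```

```text
[ 9.5792  0.0579 -1.7421  0.0466 -1.4276 -0.0801  0.4997  0.0705  0.0512]
```

View pics/q1.png

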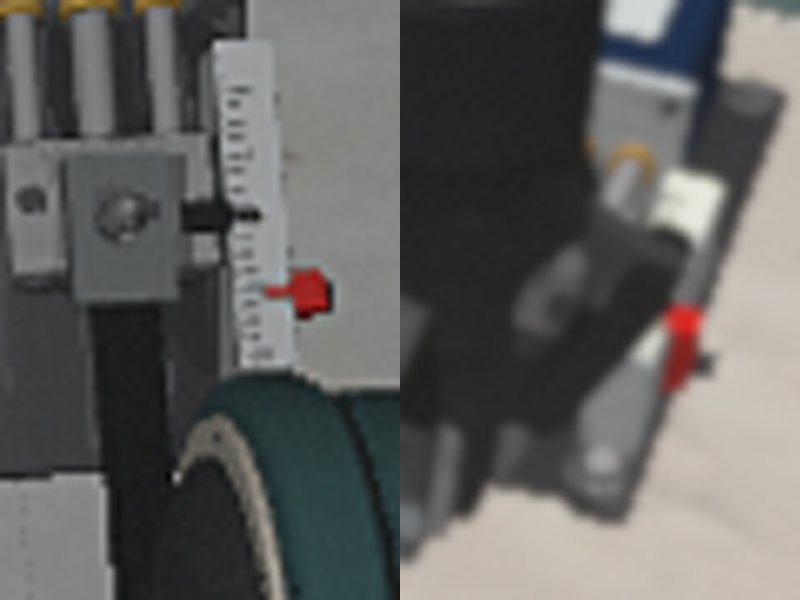

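The top view shows both the pointer tip, crop (250,214), and the red line, crop (275,292). I'll measure the gap along the gauge axis at sub-pixel level.

```bash
cat >> h.py <<'E'
U=np.array([np.cos(np.radians(3.7)),np.sin(np.radians(3.7))])
def gap(n=4,verb=False):
    out=[]
    for _ in range(n):
        d=cams.read_camera("top");im=d["image"].astype(float);r,g,b=im[...,0],im[...,1],im[...,2]
        red=np.clip(r-(g+b)/2-25,0,None);red[:200]=0;red[228:]=0;red[:,:435]=0;red[:,460:]=0
        cols=[x for x in range(437,444) if red[:,x].sum()>20][:4]   # thin line part
        w=red[:,cols];ym=(w.sum(1)*np.arange(480)).sum()/w.sum();xm=(w.sum(0)*cols).sum()/w.sum()
        # needle: dark run between cols 433..438 on scale
        L=im.mean(2);best=None
        for x0 in (432,433,434,435): pass
        bl=np.clip(70-L,0,None);bl[:175]=0;bl[222:]=0;bl[:,:428]=0;bl[:,439:]=0
        n_,lab,st,ce=cv2.connectedComponentsWithStats((bl>0).astype(np.uint8))
        ok=[i for i in range(1,n_) if st[i,0]+st[i,2]>=434 and st[i,3]<9 and st[i,2]>=5]
        if not ok: print("no needle",st.tolist());return
        i=max(ok,key=lambda i:st[i,2]);m=np.where(lab==i,bl,0);xe=st[i,0]+st[i,2]-1
        w=m[:,xe-3:xe+1];yp=(w.sum(1)*np.arange(480)).sum()/w.sum();xp=xe-1.5
        P=ray(d,(xp,yp),.05)[:2];M=ray(d,(xm,ym),.05)[:2];out.append([xp,yp,xm,ym,-1000*(M-P)@U])
    print("ptr,mark,gap_mm",np.mean(out,0).round(2),np.std(out,0)[-1].round(2));return d
E
python3 - <<'E'
from h import *
d=gap();print(d["image"][196:222,426:450].mean(2).astype(int))
E
```

```text
no needle [[0, 0, 640, 480, 307045], [428, 175, 9, 15, 39], [428, 190, 11, 32, 116]]Traceback (most recent call last):
  File "<stdin>", line 2, in <module>
TypeError: 'NoneType' object is not subscriptable
```

Run:
```python
from h import *
np.set_printoptions(linewidth=200)
d=cams.read_camera("top");print(d["image"][196:222,426:452].mean(2).astype(int));print((d["image"][209:219,434:452,0]*1.-d["image"][209:219,434:452,1]).astype(int))
```

```text
[[ 81  76 118 119 120 124  51 100 153 151 151 157 156 155 156 158 109 131 134 136 133 133 134 132 134 133]
 [ 80  76 121 120 121 118  50  96 164 165 160 156 155 155 155 158 131 135 136 133 133 134 136 134 135 134]
 [ 81  77 120 123 123 124  49  80 133 100 120 154 155 156 156 158 130 135 137 136 137 136 134 134 135 135]
 [ 83  80 128 107  96  98  38  63  98 156 158 161 158 155 156 157 136 135 136 136 136 135 135 134 137 136]
 [ 85  42  62  49  43  47  29  35  58 141 140 135 163 160 157 157 148 136 134 137 137 135 135 135 135 133]
 [ 89  30  27  31  30  33  30  27  38  79  77  66  76 160 158 157 154 137 136 136 137 135 135 134 136 132]
 [ 89  40  32  30  34  34  35  31  24  51  22  34  14 118 155 156 157 137 136 136 137 137 136 135 134 135]
 [ 89  38  29  34  33  33  34  28  44 123 119 118 112 151 157 156 158 136 136 135 134 135 135 135 136 136]
 [ 87  44  27  21  23  23  33  25  80 163 163 160 157 157 156 156 158 135 135 134 135 136 134 135 137 137]
 [ 83  75  77 116 119 120  83  41 125 133 128 125 155 157 155 155 158 136 135 135 134 136 138 137 137 137]
 [ 83  82  78 121 124 127  86 
[... 1733 characters left out ...]
-10  -8  -5  -1  -1   0]
 [ -3  -3  -3  -1  -2  -2  -3  -4  -7  14  32  30  55  64  -7  -4  -1   1]
 [ -3  -4  -2  -2  -2  -5  -6  -8 -15  31 107 112 119 127  40  -5  -2   0]
 [ -3  -3  -2  -2  -3  -9  10   9   5  46 118 119 120 125  89  -1  -4   0]
 [ -2  -2  -2  -3  -5  23  98 100  97 119 119 113 114 122  96   7  -6   0]
 [ -3  -4  -2  -2  -5   7  45  40  33  19 112 119 116 122  97   8  -6  -2]
 [ -2  -3  -2  -2  -3  -4  -5  -8 -10 -10 107 126 122 128 132  25  -6  -1]
 [ -1  -4  -1  -2  -3  -2  -5  -4  -6 -13  44  87  76  71  55  -1  -3  -1]
 [ -2  -3  -2  -3  -2  -2  -3  -3  -4  -8  13  45  27 -10  -9  -4  -2   0]
 [ -2  -4  -3  -2  -2  -2  -2  -3  -3  -5  -3  -3  -3  -4  -2  -1   0   0]]
```

```bash
python3 - <<'E'
s=open("h.py").read();i=s.index("def gap")
open("h.py","w").write(s[:i]+'''def gap(n=4):
    out=[]
    for _ in range(n):
        d=cams.read_camera("top");im=d["image"].astype(float);k=np.arange(480)[:,None]
        w=np.clip(im[:,440:443,0]-im[:,440:443,1]-5,0,None);w[:205]=0;w[222:]=0;ym=(w*k).sum()/w.sum()
        w=np.clip(125-im[:,435:439].mean(2),0,None);w[:190]=0;w[222:]=0
        y0=w.sum(1).argmax();w[:y0-2]=0;w[y0+3:]=0;yp=(w*k).sum()/w.sum()
        P=ray(d,(436.5,yp),.05)[:2];M=ray(d,(441,ym),.05)[:2];out.append([yp,ym,-1000*(M-P)@U])
    s=bot.read_state();print("ptr row,mark row,gap_mm",np.mean(out,0).round(2),np.std(out,0)[-1].round(2),s["time"],s["tool_pos"].round(4),s["wrist_force"].round(2));return d
''')
E
python3 -c "
from h import *
gap()"
```

```text
ptr row,mark row,gap_mm [201.72 213.23  23.36] 0.01 9.95 [0.4998 0.0705 0.0512] [ 9.63  0.67 -2.9 ]
```

play_rows(rows=[[[0.015,0,0.002],[0,0,0]],[[0.03,0,0.004],[0,0,0]],[[0.045,0,0.005],[0,0,0]],[[0.06,0,0.005],[0,0,0]],[[0.07,0,0.005],[0,0,0]],[[0.075,0,0.005],[0,0,0]],[[0.075,0,0.005],[0,0,0]],[[0.075,0,0.005],[0,0,0]]])

```text
time: 10.62
tool_pos: [0.4827, 0.0694, 0.0507]
tcp_rot: [-0.097, 3.126, 0.001]
wrist_force: [10.9, -0.1, -1.3]
width: 0.316
grip_force: 89.0
```

```bash
python3 -c "
from h import *
gap()"
```

```text
ptr row,mark row,gap_mm [210.25 213.23   6.35] 0.02 10.8167 [0.4828 0.0694 0.0507] [12.65  0.56 -2.07]
```

play_rows(rows=[[[0.006,0,0.001],[0,0,0]],[[0.012,0,0.002],[0,0,0]],[[0.017,0,0.003],[0,0,0]],[[0.02,0,0.003],[0,0,0]],[[0.02,0,0.003],[0,0,0]],[[0.02,0,0.003],[0,0,0]]])

```text
time: 11.32
tool_pos: [0.4784, 0.0692, 0.0503]
tcp_rot: [-0.096, 3.125, 0.001]
wrist_force: [12.5, 0.1, -2.8]
width: 0.312
grip_force: 89.0
```

```bash
python3 -c "
from h import *
d=gap();c=cams.read_camera('scene')
W=np.zeros((600,800,3),np.uint8);W[:,:400]=cv2.resize(crop(d,400,185,60,90,1),(400,600),interpolation=2);W[:,400:]=cv2.resize(crop(c,395,230,60,90,1),(400,600),interpolation=2)
cv2.imwrite('pics/q2.png',W)"
```

```text
ptr row,mark row,gap_mm [212.41 213.23   2.05] 0.01 11.5167 [0.4784 0.0692 0.0502] [12.76  0.23 -2.45]
```

View pics/q2.png

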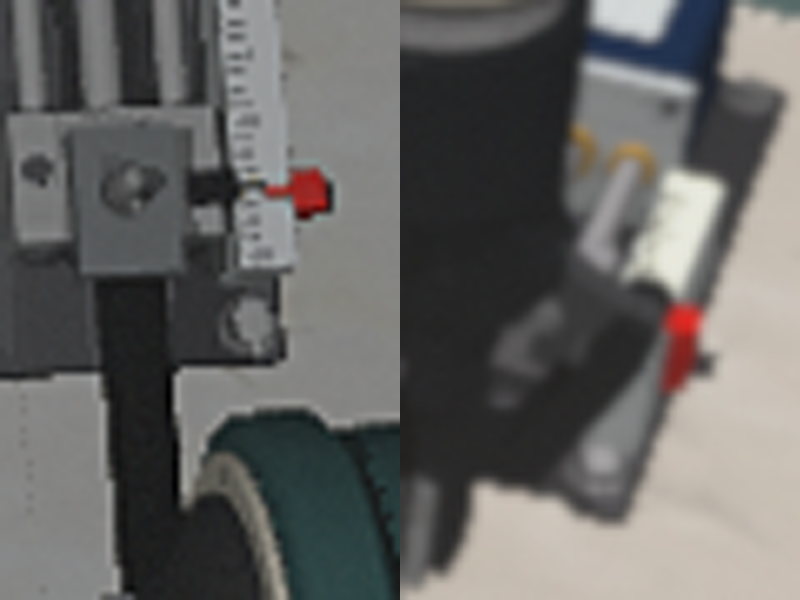

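The left crop shows the needle tip nearly in line with the red line, at about (255,187) against (280,191). I'll check the raw pixels before the last bit.

Run:
```python
from h import *
np.set_printoptions(linewidth=200)
d=cams.read_camera("top");print(d["image"][207:219,426:446].mean(2).astype(int))
for y in (212.41,213.23):print(ray(d,(436.5,y),.05),ray(d,(441,y),.05))
a=proj(d,[.622,.036,.05]);b=proj(d,[.622-.01*U[1]*-1,.036-.01*U[0],.05]);print("row slope per col along gauge y",(b-a)[1]/(b-a)[0])
```

```text
[[ 84  80  77 119 118 121 107  45 106 150 131 124 155 155 154 155 158 108 131 134]
 [ 84  81  76 121 120 121 126  51 100 126 118 113 153 155 155 154 158 117 133 136]
 [ 84  82  79 123 125 126 123  56  87 161 160 156 159 157 154 154 159 137 138 140]
 [ 88  71  55  85  82  71  68  39  38 111 133  99 123 154 156 156 161 103  93  97]
 [ 89  70  37  40  41  33  32  30  24  83 166 153 152 164 162 160 166 111  78  75]
 [ 89  72  33  31  33  34  30  35  31  48  80  70  65  69 141 146 146  86  72  75]
 [ 90  74  36  32  33  35  34  32  30  26  75 110 113  80  88  91  90  70  73  76]
 [ 91  73  41  34  32  30  31  29  29  42 113 161 162 126  90  86  88  90  79  76]
 [ 89  84  48  32  26  60  69  39  26 107 124 101 124 153 152 154 157 130  86  75]
 [ 90  82  76 116 117 118 122  67  38 140 145 151 153 159 158 157 160 164  72  48]
 [ 90  82  79 124 124 121 126  85  42 126 162 132 125 154 155 155 157 165  70  22]
 [ 91  81  80  89 121 124 127  87  41 122 132 117 112 154 155 155 155 161 131 128]]
[0.62367926 0.04173832 0.05      ] [0.62381266 0.03296896 0.05      ]
[0.62204724 0.04176505 0.05      ] [0.62218079 0.03299797 0.05      ]
row slope per col along gauge y -0.048458055108552625
```

play_rows(rows=[[[0.002,0,0],[0,0,0]],[[0.003,0,0],[0,0,0]],[[0.004,0,0],[0,0,0]],[[0.004,0,0],[0,0,0]]])

```text
time: 11.95
tool_pos: [0.4777, 0.0691, 0.0504]
tcp_rot: [-0.096, 3.124, 0.001]
wrist_force: [12.7, -0.4, -1.4]
width: 0.312
grip_force: 89.0
```

Run:
```python
from h import *
np.set_printoptions(linewidth=220)
d=gap();c=cams.read_camera("scene")
im=cv2.imread("pics/scene0.png").astype(int)
print("ptr",im[253:264,422:444].mean(2).astype(int));print("red",(im[270:284,426:444,2]-im[270:284,426:444,1]))
t=cv2.imread("pics/top0.png").astype(int);print(t[179:187,430:442].mean(2).astype(int))
# height sensitivity: scene pixel per mm of height / along gauge
for q in ([.622,.038,.05],[.622,.038,.053],[.619,.038,.05]):print(proj(c,q),proj(d,q))
```

```text
ptr row,mark row,gap_mm [212.95 213.22   0.98] 0.0 12.15 [0.4777 0.0691 0.0503] [13.6  -0.19 -1.92]
ptr [[146 147 146 147 147 146 146 147 146 147 143 131 120 119 112  84  58  53  55  55  57  56]
 [133 133 134 136 139 137 136 138 142 144 139 123 118 123 116  89  65  59  58  57  56  56]
 [110 110 111 113 118 109 105 109 119 126 122 110 122 146 148 128 102  87  80  72  64  59]
 [117 117 116 113  97  73  63  65  76  82  85  92 133 178 192 182 162 149 140 124  99  74]
 [141 141 140 134 105  71  52  48  47  48  51  73 125 167 185 193 200 203 199 184 155 108]
 [148 149 148 143 123 101  82  69  56  48  44  56  85 111 127 158 196 214 216 211 188 135]
 [143 145 148 146 142 136 124 109  91  69  59  79 106 122 125 141 182 209 216 213 184 128]
 [123 131 136 139 142 144 143 137 120  92  88 122 160 177 178 178 187 207 215 205 163 107]
 [101 104 108 115 123 130 135 133 114  97 115 152 184 193 201 210 211 215 214 192 142  89]
 [ 92  90  91  96 100 103 107 107  95  98 131 159 186 196 209 216 218 218 210 175 122  78]
 [ 87  81  80  85  87  90  93  92  87 102 133 154 181 202 214 217 218 216 201 156 103 
[... 937 characters left out ...]
-1   0   9  45  80  88  81  39  11   5   5   7]
 [ -2  -1  -1  -2  -2  -2  -1   1  16  52  78  85  75  37  10   4   5   6]]
[[ 64  48 145 154 150 148 147 149 149 149 151 130]
 [ 57  33 124 157 153 151 150 150 149 148 151 128]
 [ 34  26  57 119 158 158 157 156 153 151 151 128]
 [ 26  27  22  75 105 105  82  93 109 148 152 131]
 [ 33  31  23  36  40  35  38 101 142 150 152 130]
 [ 33  32  23 106 155 152 148 147 152 149 152 103]
 [ 24  27  27 109  99  90 149 151 150 149 153 111]
 [111  44  68 153 148 143 151 150 148 148 152 127]]
[430.02177676 274.29026942] [438.43332518 213.28258425]
[430.24942152 273.04404307] [438.7954783  212.98092159]
[429.56649082 275.09915482] [438.45948879 214.79154404]
```

Run:
```python
from h import *
d=cams.read_camera("top");c=cams.read_camera("scene")
for nm,uv,sc in (("ptr tip",(437.6,182.6),(437,258.7)),("ptr mid",(435.5,182.7),(434.8,258.4)),("red end",(440,213.22),(431,275.9))):
    for z in (.046,.05,.054): print(nm,z,proj(c,ray(d,uv,z)).round(2),"obs",sc)
```

```text
ptr tip 0.046 [438.88 259.96] obs (437, 258.7)
ptr tip 0.05 [438.58 258.49] obs (437, 258.7)
ptr tip 0.054 [438.28 257.01] obs (437, 258.7)
ptr mid 0.046 [436.85 259.45] obs (434.8, 258.4)
ptr mid 0.05 [436.55 257.98] obs (434.8, 258.4)
ptr mid 0.054 [436.25 256.51] obs (434.8, 258.4)
red end 0.046 [431.9  276.29] obs (431, 275.9)
red end 0.05 [431.59 274.71] obs (431, 275.9)
red end 0.054 [431.29 273.12] obs (431, 275.9)
```

play_rows(rows=[[[0.001,0,0],[0,0,0]],[[0.002,0,0],[0,0,0]],[[0.002,0,0],[0,0,0]],[[0.002,0,0],[0,0,0]],[[0.002,0,0],[0,0,0]],[[0.002,0,0],[0,0,0]]])

```text
time: 12.8
tool_pos: [0.4773, 0.0691, 0.0504]
tcp_rot: [-0.096, 3.124, 0.001]
wrist_force: [13.9, 1.1, -1.6]
width: 0.313
grip_force: 89.0
```

Run:
```python
from h import *
np.set_printoptions(linewidth=220)
d=gap(8);print(d["image"][208:219,426:446].mean(2).astype(int))
```

```text
ptr row,mark row,gap_mm [213.27 213.23   0.35] 0.01 13.2 [0.4773 0.0691 0.0504] [13.74  0.96 -2.21]
[[ 85  81  77 119 120 121 125  52 100 126 118 114 154 155 155 155 159 115 133 135]
 [ 84  81  77 120 118 119 118  50  83 159 159 155 158 157 155 154 159 136 140 140]
 [ 86  80  80 126 128 129 128  50  58 134 133  98 121 154 156 155 161 103  93  99]
 [ 89  73  51  64  65  63  64  35  28  88 160 158 158 162 160 160 167 111  76  76]
 [ 89  71  35  28  30  28  30  30  22  68 138 114 107 109 144 147 146  86  71  75]
 [ 90  74  35  33  36  33  36  43  35  31  53  29  36  36  87  89  92  69  75  76]
 [ 91  76  41  33  34  34  34  33  33  47 111 159 160 124  91  88  90  88  79  76]
 [ 88  86  41  32  30  28  31  28  25  56  91 100 126 155 154 154 157 130  85  76]
 [ 91  86  59  54  54  84 120  70  40 135 143 152 155 157 158 157 160 165  75  49]
 [ 90  81  77 119 119 120 127  86  41 126 163 132 125 154 155 153 156 166  70  23]
 [ 89  82  79  89 121 121 124  85  41 124 131 118 114 153 154 154 155 162 130 129]]
```

Run:
```python
from h import *
s=bot.read_state();r=R.from_rotvec(s["tcp_rot"]);print(r.as_matrix().round(4),s["torque"],s["wrist_force"],s["tool_pos"])
plan(s["tool_pos"],down(np.radians(93.55)))
```

```text
[[-9.980e-01 -6.170e-02  1.580e-02]
 [-6.170e-02  9.981e-01  1.200e-03]
 [-1.590e-02  2.000e-04 -9.999e-01]] [ 0.08660504 -2.08091477 -0.08154174] [13.74459871  0.95609655 -2.21266388] [0.47726173 0.06910862 0.05036245]
shift [0.0, 0.0, 0.0] turn [0.0003, 0.0202, -0.0003]
```

The tool pitches 0.9° under load, which could lift the hole end about 2 mm. I'll level it so the coupon stays flat, then re-measure.

play_rows(rows=[[[0,0,0],[0,0.005,0]],[[0,0,0],[0,0.01,0]],[[0,0,0.001],[0,0.015,0]],[[0,0,0.002],[0,0.02,0]],[[0,0,0.002],[0,0.02,0]],[[0,0,0.002],[0,0.02,0]]])

```text
time: 13.7
tool_pos: [0.4776, 0.0691, 0.05]
tcp_rot: [-0.097, 3.139, 0.0]
wrist_force: [13.2, 1.6, -0.3]
width: 0.311
grip_force: 89.1
```

Run:
```python
from h import *
np.set_printoptions(linewidth=220)
d=gap(6);print(d["image"][208:219,426:446].mean(2).astype(int))
s=bot.read_state();print(R.from_rotvec(s["tcp_rot"]).as_matrix()[2].round(4),s["torque"].round(3))
```

```text
ptr row,mark row,gap_mm [213.22 213.23   0.45] 0.01 14.0 [0.4776 0.0691 0.05  ] [13.22  0.29  0.05]
[[ 82  80  77 119 120 121 126  52 100 126 118 113 154 155 155 154 159 115 133 134]
 [ 84  80  76 119 120 123 120  53  84 159 159 156 159 157 155 154 160 137 139 139]
 [ 87  71  80 127 130  97  91  40  59 134 133  98 121 155 155 157 162 101  93  99]
 [ 89  69  45  63  63  46  44  29  30  90 164 158 159 164 161 159 166 111  77  75]
 [ 90  73  33  30  30  29  33  30  25  44 113 112 110  88 143 146 147  84  73  72]
 [ 89  71  34  34  34  31  37  34  33  24  46  41  51  26  87  91  89  68  73  77]
 [ 90  74  41  30  35  33  34  31  30  48 112 159 161 124  91  87  90  90  77  74]
 [ 88  86  39  26  25  21  26  27  27  58  91  98 127 155 152 154 156 131  86  75]
 [ 90  83  56 113 119 117 121  69  42 136 142 151 154 158 158 157 159 165  72  49]
 [ 90  82  76 125 123 122 128  86  42 126 162 134 125 155 155 155 157 166  70  23]
 [ 89  81  80  87 119 120 124  85  43 123 132 119 114 153 155 154 155 163 130 129]]
[-8.e-04  2.e-04 -1.e+00] [ 0.083 -2.262 -0.071]
```

play_rows(rows=[[[0.001,0,0],[0,0,0]],[[0.0015,0,0],[0,0,0]],[[0.0015,0,0],[0,0,0]],[[0.0015,0,0],[0,0,0]]])

```text
time: 14.33
tool_pos: [0.4774, 0.0691, 0.0502]
tcp_rot: [-0.097, 3.139, 0.0]
wrist_force: [13.3, -0.0, -1.0]
width: 0.316
grip_force: 89.1
```

play_rows(rows=[[[0,0,0],[0,0,0]],[[0,0,0],[0,0,0]],[[0,0,0],[0,0,0]],[[0,0,0],[0,0,0]],[[0,0,0],[0,0,0]],[[0,0,0],[0,0,0]],[[0,0,0],[0,0,0]],[[0,0,0],[0,0,0]],[[0,0,0],[0,0,0]],[[0,0,0],[0,0,0]],[[0,0,0],[0,0,0]],[[0,0,0],[0,0,0]],[[0,0,0],[0,0,0]],[[0,0,0],[0,0,0]],[[0,0,0],[0,0,0]],[[0,0,0],[0,0,0]],[[0,0,0],[0,0,0]],[[0,0,0],[0,0,0]],[[0,0,0],[0,0,0]],[[0,0,0],[0,0,0]]])

```text
time: 16.0
tool_pos: [0.4774, 0.0691, 0.0501]
tcp_rot: [-0.097, 3.139, 0.0]
wrist_force: [13.4, 0.1, -1.2]
width: 0.313
grip_force: 89.1
```

play_rows(rows=[[[0,0,0],[0,0,0]],[[0,0,0],[0,0,0]],[[0,0,0],[0,0,0]],[[0,0,0],[0,0,0]],[[0,0,0],[0,0,0]],[[0,0,0],[0,0,0]],[[0,0,0],[0,0,0]],[[0,0,0],[0,0,0]],[[0,0,0],[0,0,0]],[[0,0,0],[0,0,0]],[[0,0,0],[0,0,0]],[[0,0,0],[0,0,0]],[[0,0,0],[0,0,0]],[[0,0,0],[0,0,0]],[[0,0,0],[0,0,0]],[[0,0,0],[0,0,0]]])

```text
time: 17.33
tool_pos: [0.4774, 0.0691, 0.0502]
tcp_rot: [-0.097, 3.139, 0.0]
wrist_force: [12.8, 0.6, -0.6]
width: 0.316
grip_force: 89.1
```

Run:
```python
from h import *
gap(6);s=bot.read_state();print(s["grip_force"],s["width"])
```

```text
ptr row,mark row,gap_mm [213.21 213.23   0.47] 0.01 17.6333 [0.4774 0.0691 0.0501] [13.37  0.56 -1.45]
89.13449048995972 0.3122037648733189
```

The gap reads about 0.45 mm, and about 0.1–0.4 mm after the needle-height correction. It has held steady for more than 3 s with the load still on, so I'm handing in.

```bash
python3 -c "
from workcell import bot
print(bot.finish_job())"
```

```text
the job is handed in; nothing more can be done
None
```

The coupon is flat on the pin and the slide is drawn to the red mark: the pointer reads level to within about 0.5 mm, short of the mark rather than past it. It held there over 3 s, and I handed the job in at about 18 s with the arm still holding the load.

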